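Open the bench clamp all the way

TASK

Open the bench clamp fully, to make room for the shower head: press the release pad on the sliding jaw all the way down, then push the sliding jaw back along its bar until it is right up against the end stop. Do it with the fingertips, without gripping the jaw, and leave the loose things on the bench where they are; finish with the hand clear of everything.

Things in the scene. Friction and masses are not known exactly. Their poses are not given: they have to be found in the camera images.
- clamp: bench clamp screwed down, 330 long, steel: a level bar (20 wide, top at z 44 mm) runs along the clamp's y axis from the fixed jaw at its -y end (24 thick, 52 wide, 95 high, inner face at y = -136) to a low end stop at its +y end (60 high, near face at y = 135); z up, origin on the bench under the middle of the bar
- jaw (a joint): position of the sliding jaw along the bar in m: 0 to 0.115, growing along the clamp's +y axis, away from the fixed jaw, as the clamp opens; at 0.115 the jaw's tail is against the end stop. The gap between the two jaws is 70 mm plus this value. While the release is up a ratchet pawl under the bar locks the jaw, with up to 5 mm of play; once the release is down it slides with about 3 N and stays where it is left. Starts between about 0 and 0.050
- jaw_face (a point): centre of the flat rubber inner face of the sliding jaw, the one looking at the fixed jaw, 70 mm above the bench; axes as the clamp's: the jaw extends from here towards +y. The face is 52 wide and reaches from 46 to 95 mm above the bench. Behind it the jaw is an upright plate, 22 thick in all and 95 high, then a low carriage, 60 high and 52 wide, whose tail end is 85 behind the face
- release (a joint): travel of the release in m: 0 up (locked) to 0.008 fully down; it moves straight down under about 3 N and stays down when let go. The pawl is clear from about 0.005
- release_top (a point): centre of the top of the release, a dark plastic thumb pad (28 wide, 30 along the bar) that stands 14 mm above the carriage of the sliding jaw, behind its upright plate; its top is 74 mm above the bench when up, 66 when down; its centre is 58 mm behind the jaw face (towards clamp +y) and 36 mm behind the upright plate
- multigrips: steel slip-joint pliers with dark grips, 220 long, 75 wide, 20 high, lying flat; origin on the underside near the pivot; sizes in mm, not part of the job
- switch_plate: white plastic light switch plate, 86 x 86 x 12, lying flat beside the clamp on the robot's side; origin at the centre of its underside; sizes in mm, not part of the job
- shower_head: chrome hand shower, face down: round head 88 across, 36 high, with a handle reaching 145 from the head's centre; origin under the head's centre; sizes in mm, not part of the job
- dish: small white ceramic dish, 96 across, 28 high, beside the clamp on the side away from the robot; origin at the centre of its underside; sizes in mm, not part of the job
- screwdriver: screwdriver lying flat, dark handle; origin on its underside; sizes in mm, not part of the job
- screw_jar: clear plastic jar with metal cap, 56 across, 70 high; origin at the centre of its underside; sizes in mm, not part of the job
- offcut: flat piece of light wood, 110 x 45 x 20; origin at the centre of its underside; sizes in mm, not part of the job

How it is judged (in metres and radians):
On the way, in this order (a step that is already met when the one before it is completed fails the run):
1. the release is pressed down (at least 6 of its 8 mm) (value of joint release above 0.006 m), for 0.1 s.
2. the sliding jaw is pushed back to the end stop (value of joint jaw above 0.111 m), for 0.2 s.
At the end, for the whole second after the job is handed in: The sliding jaw rests within 4 mm of the end stop (joint above 0.111), at rest, and every loose thing is within 20 mm of where it stood (value of joint jaw above 0.111 m and velocity of joint jaw below 0.005 m/s and distance of each of multigrips, switch_plate, shower_head, dish, screwdriver, screw_jar, offcut from where it was at the start of the episode below 0.02 m); the robot touches nothing.
It fails at once if the jaw is gripped: squeezed between front and back, or between its two cheeks ((contact force between the fingers and jaw_c2 above 1 N and contact force between the fingers and jaw_c3 above 1 N) or ((contact force between the fingers and jaw_c4 above 1 N or contact force between the fingers and jaw_c5 above 1 N) and (contact force between the fingers and jaw_c6 above 1 N or contact force between the fingers and jaw_c7 above 1 N))).
It fails at once if a loose thing is shifted by more than 20 mm, or lifted (distance of any of multigrips, switch_plate, shower_head, dish, screwdriver, screw_jar, offcut from where it was at the start of the episode above 0.02 m).
It also fails if it takes over 38 s, if anything falls off the work surface, if the arm or the gripper's body presses on something with over 40 N, if the wrist force passes 120 N, or if a joint passes its speed limit or range.

ROBOT

A 6-joint arm with a two-finger parallel gripper is mounted at the origin on the work surface. World frame = base frame: x ahead of the robot, y to its left, z up, the work surface at z = 0. Lengths are in mm, angles in rad, forces in N, time in s.
With the tool pointing down it reaches from about 200 to 875 mm from the base axis. Payload 3.4 kg.
Tool frame: the origin (TCP) lies at the very end of the fingers, on their centre line; the grasp point (between the pads) lies 19 mm behind it (manip.grasp_offset is the distance from the TCP to the grasp point, in mm); z points along the fingers, y is the direction in which the jaws open and shut (so a half turn about z gives the same grasp; the last joint's range is limited). The gripper opens to 94 mm and grips with 3 to 60 N. Pads are 16 mm wide; open, the fingers measure 119 mm over their backs; the gripper's body (75 mm by 177 mm) begins 78 mm behind the grasp point.
Start: joints at [0.989, 0.276, 1.505, -0, 1.361, -0.121], TCP at [255.705, 515.054, 205.493] pointing down, gripper open.
Joint ranges: [-2.89, 2.89], [-0.75, 2.08], [0.22, 2.7], [-1.18, 4.32], [0.11, 2.71], [-2.7, 2.7]. Speed limits (rad/s): [2.57, 2.57, 3.14, 3.14, 3.14, 3.14].

INTERFACE

Orientations are given as a rotation vector (axis times angle).
In Python, from rig import manip gives the robot as it stands. The module is installed in compiled form; this text tells all that it offers.
- The arm moves only by the tool apply_moves, never from a script. Its argument "steps" is a list of rows, each an object with "jaw": the gripper command: -1 is fully open, 1 is shut, values between are in proportion; "dp": the shift along the tool's x, y, z in cm, a list of three; "rotation": the turn, a rotation vector about the tool's x, y, z in rad, a list of three. In form: [{"jaw": jaw, "dp": [tx, ty, tz], "rotation": [rx, ry, rz]}, ...]. A call has 1 to 12 rows; each row shifts and turns the pose as measured when the row begins, along the tool's axes as they then stand; what a row does not reach is not made up. A row lasts 1/8 s, in which the tool goes at most 62.5 mm and 10.7 degrees, less where a joint would pass 70% of its speed; a pose out of reach is approached as far as the arm can. A call with a gripper value outside its range is refused whole. The fingers move at their own pace and stop on an object; "force" is the grip in N (left out, the last holds). Time passes only in rows, so rows that do not move let the fingers close. It gives the time, the measured TCP pose, the force and the opening at its end, in the units of the state.
- manip.observe(): the state, without advancing time (a new reading comes with each control period).
- manip.grab_frame(name): name is "side" or "top"; returns a dict with "image" (400x640x3 uint8, red, green, blue), "depth" (400x640 float32, mm along the optical axis (not along the pixel's ray), 0 where there is no reading), "mtx" (3x3 intrinsics, pixels), "pose" (4x4, takes a point from camera to world coordinates). Camera axes: x right, y up, looking along -z (the intrinsics and any distortion apply to the point x, -y, -z); pixel columns grow to the right and rows downward; lengths in mm; the calibration is good to about 2 mm. A picture is of the moment at which its call begins.
- manip.job_done(): hands the job in, once; it reports no verdict.
Trained networks look in a picture, given as the dict that the camera call returned (one of the last four; its "shot" number tells which), for a name from the list of things; names that differ only in an ending like _2 or _b are one class to them, and where a whole thing is asked for, a point or a joint stands for the part that bears it (a point fixed in the world has none). Each returns a list of dicts, best first, with "p" (0 to 1); they miss things now and then, are a little off and sometimes report something else, mostly with a low value. They report only what shows in the picture. A call takes as long as a camera call.
- manip.look_for(picture, label): "location" ([row, column] in pixels, amid what is visible of it).
- manip.pinpoint(picture, label): "location" ([row, column] in pixels: a listed point, or the origin of a listed thing).
The state is a dict: "time_s": time; "qpos": joint angles; "qvel": joint speeds; "tau": joint torques, N m; "tool_pos": TCP position; "eef_rot": TCP orientation; "force": force on the tool from outside, world axes, zero at the start; "moment": the same for the moment, N m; "width": finger opening in mm.
Only numpy, scipy, OpenCV 4.12 (cv2) and the standard library are available. Lean on these libraries where they do the work, as an engineer would, in place of code of your own. Each camera call takes 0.05 s, during which the arm holds its last target. There are 200 camera calls.

## Working session

There is one attempt and no reset: what is moved stays moved. The work goes in short steps, Python scripts to look and compute and a tool call to move; the robot and the scene stay as the last step left them, time stands still between calls to the robot, and variables do not carry over. Pictures are saved under pics/ and viewed, about 8 in all and at most 12, crops included, and the job is handed in when it is done.

Besides the shell and the picture viewer there is one more tool, called after ">>>" in YAML: its name, and indented under it one key for each argument. apply_moves: Moves the arm, as the interface text tells. Its arguments: {"type":"object","properties":{"steps":{"type":"array"},"force":{"type":"number"}},"required":["steps"]}

```bash
mkdir -p pics; cat > h.py <<'E'
import numpy as np, cv2
from rig import manip
def world(f,rc,z=None):
    r,c=rc; K=f["mtx"]; P=np.array(f["pose"])
    d=f["depth"][int(round(r)),int(round(c))]
    ray=np.array([(c-K[0][2])/K[0][0],-(r-K[1][2])/K[1][1],-1.])
    if z is not None:
        w=P[:3,:3]@ray; d=(z-P[2,3])/w[2]
    return P[:3,:3]@(ray*d)+P[:3,3]
def save(f,n): cv2.imwrite("pics/"+n,f["image"][:,:,::-1])
E
python3 - <<'E'
from h import *
np.set_printoptions(precision=1,suppress=True)
for n in("top","side"):
    f=manip.grab_frame(n); save(f,n+"1.png")
    print(n,f["pose"],f.keys())
    for l,z in(("jaw_face",70),("release_top",74),("clamp",0),("switch_plate",0),("dish",0),("multigrips",0),("shower_head",0),("screw_jar",0),("screwdriver",0),("offcut",0)):
        for d in manip.pinpoint(f,l)[:2]: print(l,round(d["p"],2),np.array(d["location"]),world(f,d["location"]),world(f,d["location"],z))
print(manip.observe())
E
```

```text
top [[  -0.     1.    -0.1  396.3]
 [  -1.    -0.     0.    12.8]
 [   0.     0.1    1.  1304.6]
 [   0.     0.     0.     1. ]] dict_keys(['image', 'depth', 'mtx', 'pose', 'shot'])
jaw_face 0.65 [195.1 307.8] [610.5  29.9   0.3] [599.1  29.   70. ]
release_top 0.44 [195.8 285.6] [595.9  96.1  78. ] [596.6  96.4  74. ]
clamp 0.97 [202.1 296.3] [579.5  64.6  57.5] [587.9  67.    0. ]
switch_plate 0.9 [236.3 308.7] [477.1  27.3   9.8] [477.7  27.4   0. ]
dish 0.81 [165.1 308.9] [708.9  26.    3.5] [709.7  26.    0. ]
dish 0.22 [237.3 310.2] [474.1  22.6   6.8] [474.5  22.7   0. ]
multigrips 0.62 [245.9 170.6] [449.5 456.8  18.2] [450.2 463.    0. ]
shower_head 0.67 [230.3 458.1] [ 492.1 -442.7   24.3] [ 494.  -451.3    0. ]
shower_head 0.38 [271.5 419.1] [ 365.2 -314.6   22.4] [ 364.7 -320.4    0. ]
screw_jar 0.54 [148.1 398.6] [ 746.3 -254.5   69.6] [ 766.  -269.6    0. ]
screwdriver 0.77 [269.  418.3] [ 372.8 -314.5   14.6] [ 372.5 -318.2    0. ]
offcut 0.87 [146.5 234.9] [767.8 264.6  17.7] [773.  268.1  -0. ]
offcut 0.73 [195.1 306.1] [609.9  35.3   4. ] [610.6  35.4   0. ]
side [[
[... 671 characters left out ...]
 [151.4 215.7] [432.5 439.4  -2.4] [431.7 436.5   0. ]
shower_head 0.9 [365.6 412.3] [ 475.4 -461.3   31.4] [ 488.3 -452.8    0. ]
screw_jar 0.85 [251.1 443.6] [ 733.4 -283.6   29.3] [ 754.1 -269.6    0. ]
screwdriver 0.61 [348.7 328.2] [ 363.4 -326.    -0.8] [ 363.2 -326.3    0. ]
offcut 0.72 [143.9 332.3] [752.9 236.2  19.2] [766.7 256.6  -0. ]
{'time_s': 1.1, 'qpos': array([ 1. ,  0.3,  1.5, -0. ,  1.4, -0.1]), 'qvel': array([-0., -0., -0., -0.,  0., -0.]), 'tau': array([ -0. , -40.4, -23.7,   0.1,   0. ,   0. ]), 'tool_pos': array([255.7, 515. , 205.5]), 'eef_rot': array([ 0.7,  3.1, -0. ]), 'force': array([ 0. ,  0.5, -0.5]), 'moment': array([ 0., -0., -0.]), 'width': 93.69979640092083}
```

```bash
python3 - <<'E'
import cv2
a=cv2.imread("pics/top1.png")[130:270,220:380]; b=cv2.imread("pics/side1.png")[120:270,230:400]
a=cv2.resize(a,(640,560//2*2)[:2] if 0 else (400,350),interpolation=cv2.INTER_CUBIC); b=cv2.resize(b,(397,350),interpolation=cv2.INTER_CUBIC)
cv2.imwrite("pics/c1.png",cv2.hconcat([a,b]))
E
python3 - <<'E'
from h import *
np.set_printoptions(precision=1,suppress=True)
for n in("top","side"):
    f=manip.grab_frame(n); K=f["mtx"];P=f["pose"];D=f["depth"]
    r,c=np.mgrid[0:400,0:640]
    X=np.stack([(c-K[0][2])/K[0][0]*D,-(r-K[1][2])/K[1][1]*D,-D],-1)@P[:3,:3].T+P[:3,3]
    m=(D>0)&(X[...,0]>500)&(X[...,0]<670)&(abs(X[...,1]-60)<230)
    p=X[m]
    for lo,hi in((40,48),(57,63),(64,80),(90,99)):
        q=p[(p[:,2]>lo)&(p[:,2]<hi)]
        if len(q)<5: continue
        (cx,cy),wh,a=cv2.minAreaRect(q[:,:2].astype(np.float32))
        u,s,v=np.linalg.svd(q[:,:2]-q[:,:2].mean(0))
        print(n,lo,hi,len(q),q.min(0),q.max(0),cx,cy,wh,a,"axis",v[0])
        if lo==90 or lo==64:
          lab=np.array((m&(X[...,2]>lo)&(X[...,2]<hi)),np.uint8); k,L=cv2.connectedComponents(lab)
          for i in range(1,k):
            if (L==i).sum()>4: print("   comp",(L==i).sum(),X[L==i].mean(0),cv2.minAreaRect(X[L==i][:,:2].astype(np.float32)))
E
```

```text
top 40 48 363 [560.3 -95.8  40. ] [608.1 194.1  47.9] 588.2158203125 49.21672058105469 (47.741249084472656, 289.0742492675781) 1.5947357416152954 axis [-0.  1.]
top 57 63 284 [ 558.4 -100.4   57. ] [617.  216.1  63. ] 590.298095703125 58.34943389892578 (53.81620407104492, 315.5444030761719) 2.6624317169189453 axis [-0.  1.]
top 64 80 144 [563.5 -93.6  64. ] [609.7 214.9  79.3] 584.5396728515625 60.63554382324219 (309.2994384765625, 45.76885223388672) 87.54239654541016 axis [0.1 1. ]
   comp 100 [589.   94.4  73.6] ((590.68603515625, 95.038330078125), (33.454219818115234, 34.988243103027344), 81.7698745727539)
   comp 11 [576.5 -82.3  72.6] ((576.4589233398438, -82.28642272949219), (23.169315338134766, 9.321788787841797), 42.84115219116211)
top 90 99 254 [ 562.4 -101.3   90.5] [622.9  58.1  99. ] 592.5997314453125 -21.28563690185547 (54.41973114013672, 160.3378143310547) 2.4011995792388916 axis [-0.1  1. ]
   comp 130 [597.2 -89.1  94.9] ((596.5875244140625, -89.50906372070312), (52.2938232421875, 23.774913787841797), 5.029964447021484)
   comp 124 [590.   48.   95.4] ((589.6734619140
[... 717 characters left out ...]
71)
   comp 84 [583.7  37.4  72.1] ((585.508056640625, 36.280059814453125), (21.888126373291016, 54.1921272277832), 70.80388641357422)
   comp 89 [ 588.3 -100.6   72. ] ((590.348876953125, -102.5327377319336), (20.708927154541016, 52.85483169555664), 67.58773803710938)
side 90 99 278 [ 562.1 -105.1   90.1] [620.8  58.3  98. ] 591.382080078125 -23.674049377441406 (53.02880096435547, 162.93190002441406) 2.4550557136535645 axis [ 0. -1.]
   comp 127 [588.6  44.5  94.2] ((588.4539184570312, 44.26966094970703), (52.96465301513672, 26.66581153869629), 2.068680763244629)
   comp 151 [593.8 -93.3  94. ] ((594.533203125, -92.38055419921875), (52.620296478271484, 25.3903751373291), 2.4924333095550537)
```

View pics/c1.png

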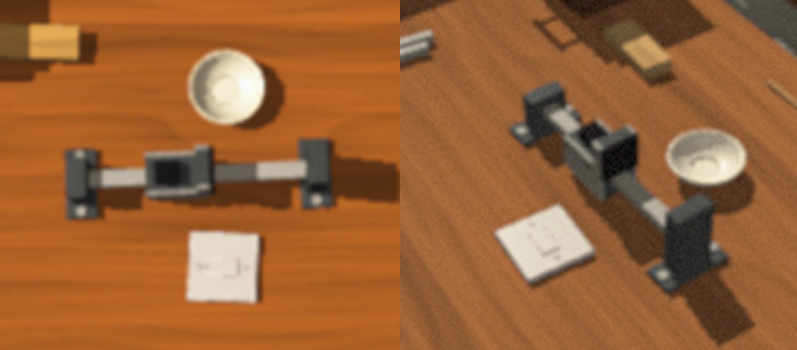

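>>> apply_moves:
  steps:
    - {"jaw":1,"dp":[0,0,0],"rotation":[0,0,0.18]}
    - {"jaw":1,"dp":[0,0,0],"rotation":[0,0,0.18]}
    - {"jaw":1,"dp":[0,0,0],"rotation":[0,0,0.18]}
    - {"jaw":1,"dp":[0,0,0],"rotation":[0,0,0.18]}
    - {"jaw":1,"dp":[0,0,0],"rotation":[0,0,0.18]}
    - {"jaw":1,"dp":[0,0,0],"rotation":[0,0,0.18]}
    - {"jaw":1,"dp":[-4,2.8,0],"rotation":[0,0,0]}
    - {"jaw":1,"dp":[-4,2.8,0],"rotation":[0,0,0]}
    - {"jaw":1,"dp":[-4,2.8,0],"rotation":[0,0,0]}
    - {"jaw":1,"dp":[-4,2.8,0],"rotation":[0,0,0]}
    - {"jaw":1,"dp":[-4,2.8,0],"rotation":[0,0,0]}
    - {"jaw":1,"dp":[-4,2.8,0],"rotation":[0,0,0]}
  force: 20

```text
time_s: 2.7
tool_pos: [426.1, 271.0, 205.5]
eef_rot: [-2.221, -2.222, -0.005]
force: [0.5, 1.0, -0.5]
width: 0.4
```

>>> apply_moves:
  steps:
    - {"jaw":1,"dp":[-3.56,3.22,0],"rotation":[0,0,0]}
    - {"jaw":1,"dp":[-3.56,3.22,0],"rotation":[0,0,0]}
    - {"jaw":1,"dp":[-3.56,3.22,0],"rotation":[0,0,0]}
    - {"jaw":1,"dp":[-3.56,3.22,0],"rotation":[0,0,0]}
    - {"jaw":1,"dp":[-3.56,3.22,0],"rotation":[0,0,0]}
    - {"jaw":1,"dp":[0,0,0],"rotation":[0,0,-0.045]}
    - {"jaw":1,"dp":[0,0,4.5],"rotation":[0,0,0]}
    - {"jaw":1,"dp":[0,0,4.5],"rotation":[0,0,0]}
    - {"jaw":1,"dp":[0,0,0],"rotation":[0,0,0]}

```text
time_s: 3.82
tool_pos: [596.9, 82.1, 114.7]
eef_rot: [2.174, 2.262, 0.013]
force: [-0.4, 0.7, 0.1]
width: 0.7
```

```bash
python3 - <<'E'
from h import *
o=manip.observe(); print(o["tool_pos"],o["force"],o["time_s"])
f=manip.grab_frame("side"); save(f,"s2.png")
cv2.imwrite("pics/c2.png",cv2.resize(f["image"][100:260,230:400,::-1],(680,640-40),interpolation=cv2.INTER_CUBIC))
E
```

```text
[596.88573647  82.14062887 114.71602604] [-0.38369976  0.67699544  0.12748469] 3.825
```

View pics/c2.png

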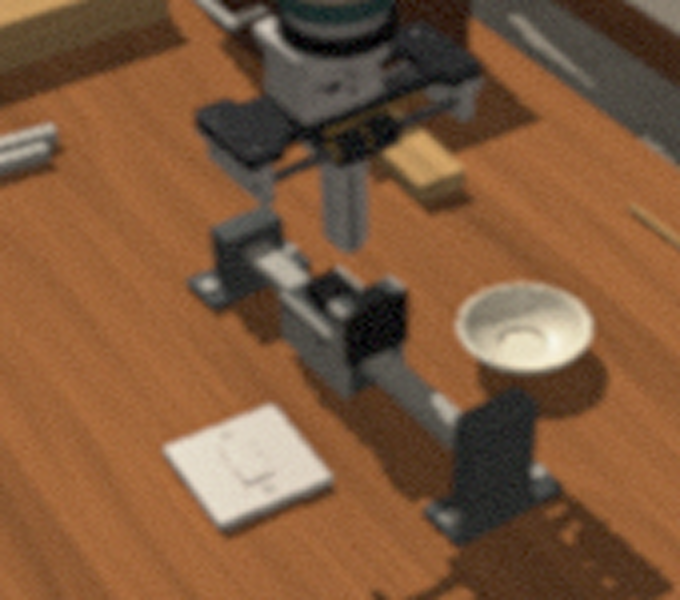

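>>> apply_moves:
  steps:
    - {"jaw":1,"dp":[1.15,-0.9,1],"rotation":[0,0,0]}
    - {"jaw":1,"dp":[0,0,1],"rotation":[0,0,0]}
    - {"jaw":1,"dp":[0,0,0.5],"rotation":[0,0,0]}
    - {"jaw":1,"dp":[0,0,0],"rotation":[0,0,0]}

```text
time_s: 4.38
tool_pos: [592.2, 95.2, 95.5]
eef_rot: [2.166, 2.257, 0.028]
force: [0.7, -0.5, 0.6]
width: 0.7
```

>>> apply_moves:
  steps:
    - {"jaw":1,"dp":[-0.1,-0.5,0.8],"rotation":[0,0,0]}
    - {"jaw":1,"dp":[0,0,0.8],"rotation":[0,0,0]}
    - {"jaw":1,"dp":[0,0,0.6],"rotation":[0,0,0]}
    - {"jaw":1,"dp":[0,0,0.5],"rotation":[0,0,0]}
    - {"jaw":1,"dp":[0,0,0.3],"rotation":[0,0,0]}

```text
time_s: 5.0
tool_pos: [588.5, 94.2, 65.7]
eef_rot: [2.166, 2.255, 0.032]
force: [-4.8, 1.2, 20.4]
width: 0.6
```

>>> apply_moves:
  steps:
    - {"jaw":1,"dp":[0,0,0.1],"rotation":[0,0,0]}
    - {"jaw":1,"dp":[0,0,-2.5],"rotation":[0,0,0]}
    - {"jaw":1,"dp":[0,0,-3],"rotation":[0,0,0]}
    - {"jaw":1,"dp":[0,0,-1],"rotation":[0,0,0]}
    - {"jaw":1,"dp":[-3,0,0],"rotation":[0,0,0]}
    - {"jaw":1,"dp":[-3,0,0],"rotation":[0,0,0]}
    - {"jaw":1,"dp":[-2.5,0,0],"rotation":[0,0,0]}
    - {"jaw":1,"dp":[0,0,0],"rotation":[0,0,0]}

```text
time_s: 6.0
tool_pos: [589.3, 7.2, 128.4]
eef_rot: [2.167, 2.259, 0.027]
force: [0.1, -0.0, 0.5]
width: 0.4
```

```bash
python3 - <<'E'
from h import *
np.set_printoptions(precision=1,suppress=True)
o=manip.observe(); print(o["tool_pos"],o["force"],o["time_s"])
for n in("side","top"):
    f=manip.grab_frame(n)
    for d in manip.pinpoint(f,"release_top")[:2]: print(n,d["p"],d["location"],world(f,d["location"]))
    if n=="side": cv2.imwrite("pics/c3.png",cv2.resize(f["image"][100:260,230:400,::-1],(680,600),interpolation=cv2.INTER_CUBIC))
E
```

```text
[589.3   7.2 128.4] [ 0.1 -0.   0.5] 6.0
side 0.59 [174.5, 313.6] [598.2 101.4  64.6]
```

View pics/c3.png

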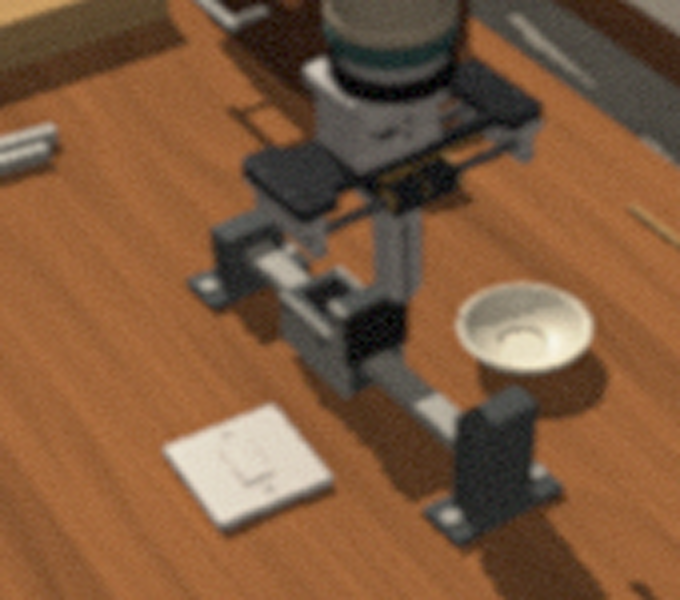

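>>> apply_moves:
  steps:
    - {"jaw":1,"dp":[-0.5,0.1,2.5],"rotation":[0,0,0]}
    - {"jaw":1,"dp":[0,0,2],"rotation":[0,0,0]}
    - {"jaw":1,"dp":[0,0,1.5],"rotation":[0,0,0]}
    - {"jaw":1,"dp":[0,0,0.3],"rotation":[0,0,0]}
    - {"jaw":1,"dp":[0,0,0],"rotation":[0,0,0]}

```text
time_s: 6.82
tool_pos: [593.0, 9.1, 65.0]
eef_rot: [2.156, 2.267, 0.032]
force: [-0.0, -0.0, 1.0]
width: 0.4
```

>>> apply_moves:
  steps:
    - {"jaw":1,"dp":[1,-0.1,0],"rotation":[0,0,0]}
    - {"jaw":1,"dp":[1,0,0],"rotation":[0,0,0]}
    - {"jaw":1,"dp":[1,0,0],"rotation":[0,0,0]}
    - {"jaw":1,"dp":[1,0,0],"rotation":[0,0,0]}

```text
time_s: 7.32
tool_pos: [590.7, 49.1, 66.4]
eef_rot: [2.153, 2.264, 0.03]
force: [0.8, -3.4, -2.7]
width: 0.4
```

Sliding with about 3 N, as it should. Continuing.

>>> apply_moves:
  steps:
    - {"jaw":1,"dp":[1,0,0.05],"rotation":[0,0,0]}
    - {"jaw":1,"dp":[1,0,0.05],"rotation":[0,0,0]}
    - {"jaw":1,"dp":[1,0,0],"rotation":[0,0,0]}
    - {"jaw":1,"dp":[0.6,0,0],"rotation":[0,0,0]}

```text
time_s: 7.82
tool_pos: [589.1, 87.8, 66.3]
eef_rot: [2.151, 2.264, 0.031]
force: [0.4, -3.6, 0.7]
width: 0.2
```

>>> apply_moves:
  steps:
    - {"jaw":1,"dp":[0.5,0,0],"rotation":[0,0,0]}
    - {"jaw":1,"dp":[0.4,0,0],"rotation":[0,0,0]}
    - {"jaw":1,"dp":[0.3,0,0],"rotation":[0,0,0]}
    - {"jaw":1,"dp":[0.3,0,0],"rotation":[0,0,0]}

```text
time_s: 8.32
tool_pos: [588.9, 95.4, 66.5]
eef_rot: [2.138, 2.261, 0.013]
force: [0.2, -10.9, 0.9]
width: 0.4
```

>>> apply_moves:
  steps:
    - {"jaw":1,"dp":[0.4,0,0],"rotation":[0,0,0]}
    - {"jaw":1,"dp":[0.4,0,0],"rotation":[0,0,0]}
    - {"jaw":1,"dp":[0.2,0,0],"rotation":[0,0,0]}

```text
time_s: 8.7
tool_pos: [588.9, 94.8, 66.6]
eef_rot: [2.126, 2.255, -0.008]
force: [0.1, -5.0, 0.3]
width: 0.4
```

>>> apply_moves:
  steps:
    - {"jaw":1,"dp":[0.4,0,0],"rotation":[0,0,0]}
    - {"jaw":1,"dp":[0,0,0],"rotation":[0,0,0]}
    - {"jaw":1,"dp":[-2,0,0],"rotation":[0,0,0]}
    - {"jaw":1,"dp":[-2,0,0],"rotation":[0,0,0]}
    - {"jaw":1,"dp":[-1,0,0],"rotation":[0,0,0]}
    - {"jaw":1,"dp":[0,0,-4],"rotation":[0,0,0]}
    - {"jaw":1,"dp":[0,0,-6],"rotation":[0,0,0]}
    - {"jaw":1,"dp":[0,0,-6],"rotation":[0,0,0]}
    - {"jaw":1,"dp":[0,0,-4],"rotation":[0,0,0]}
    - {"jaw":1,"dp":[-5,-2,0],"rotation":[0,0,0]}
    - {"jaw":1,"dp":[-5,-2,0],"rotation":[0,0,0]}
    - {"jaw":1,"dp":[0,0,0],"rotation":[0,0,0]}

```text
time_s: 10.2
tool_pos: [551.6, -57.2, 277.8]
eef_rot: [2.128, 2.251, -0.008]
force: [0.0, 0.7, -0.4]
width: 0.4
```

```bash
python3 - <<'E'
from h import *
np.set_printoptions(precision=1,suppress=True)
o=manip.observe(); print(o["tool_pos"],o["force"],o["time_s"])
for n in("side","top"):
    f=manip.grab_frame(n); K=f["mtx"];P=f["pose"];D=f["depth"]
    for l in("release_top","jaw_face"):
        for d in manip.pinpoint(f,l)[:1]: print(n,l,d["p"],d["location"],world(f,d["location"]))
    r,c=np.mgrid[0:400,0:640]
    X=np.stack([(c-K[0][2])/K[0][0]*D,-(r-K[1][2])/K[1][1]*D,-D],-1)@P[:3,:3].T+P[:3,3]
    m=(D>0)&(abs(X[...,0]-588)<40)&(X[...,1]>20)&(X[...,1]<230)&(X[...,2]>90)&(X[...,2]<99)
    if m.sum()>5: print(n,"plate top",m.sum(),cv2.minAreaRect(X[m][:,:2].astype(np.float32)))
    if n=="side": cv2.imwrite("pics/c4.png",cv2.resize(f["image"][100:260,230:400,::-1],(680,600),interpolation=cv2.INTER_CUBIC))
    else: save(f,"top4.png")
E
```

```text
[551.6 -57.2 277.8] [ 0.   0.7 -0.4] 10.2
side release_top 0.62 [161.9, 300.0] [595.  170.6  64.2]
side jaw_face 0.97 [174.0, 307.5] [582.1 107.6  70. ]
side plate top 118 ((585.9603271484375, 115.72337341308594), (53.86203384399414, 24.765514373779297), 0.34370487928390503)
top release_top 0.47 [198.3, 262.0] [590.6 169.   65.4]
top jaw_face 0.73 [200.7, 284.1] [586.3 103.2  41.9]
top plate top 129 ((587.1530151367188, 119.14379119873047), (54.262149810791016, 21.278366088867188), 0.9326336979866028)
```

View pics/c4.png

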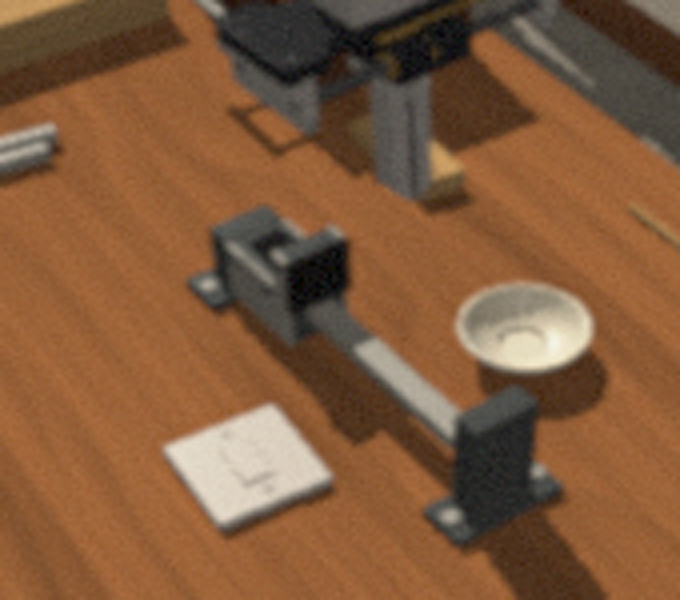

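The picture shows the carriage tail against the end stop (crop about 225,240) with no gap. The dish and switch plate have not moved. Between the jaw plates I measure about 185 mm, and 70 + 115 is fully open. I'll hand it in.

```bash
python3 -c "
from rig import manip
print(manip.job_done())"
```

```text
the job is handed in; nothing more can be done
None
```

The clamp is fully open and the job is handed in, at about 10.3 s of robot time; no verdict was reported.

**What I did:** With the fingers shut, I pressed the release pad down until it bottomed at a TCP height of 65.7 mm, with about 20 N on the tool. I then lifted over the upright plate, lowered into the gap and pushed the rubber face back. The jaw slid at about 3.5 N until it stalled against the end stop. I backed straight off and raised the hand to about 278 mm.

**Last checks:**
- **Jaw:** the gap measures about 185 mm, so the jaw is at about 0.115 m. The picture shows its tail against the stop. The two cameras put the plate top about 3 mm apart (y 115.7 and 119.1), so the gap is only good to a few millimetres.
- **Release:** its top measures about 65 mm above the bench, so it is down.
- **Hand:** the force reading is about zero, so it is touching nothing.
- **Loose things:** the dish and switch plate look unmoved in the picture. I did not re-measure the other loose things, but the hand went nowhere near them at low height.

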